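# Sweep leftover parts into the catch pan

## Task

Clear the bench after the shock rebuild: with the fingertips, sweep the steel spacer ring, the hexagon nut and the aluminium collar along the bench top, through the open side of the catch pan, until all three lie flat and wholly inside it. Only push them, never lift them off the bench, and leave the upright socket standing among them, the jar, the screwdriver and the shock absorber where they are.

Things in the scene. Friction and masses are not known exactly. Their poses are not given: they have to be found in the camera images.
- pan: Three-sided aluminium pan fixed to the bench, 170 mm deep, 240 mm wide inside; side and back walls 22 mm high, 4 mm thick; open front, dark sheet floor level with the bench, no sill. Origin: middle of the open mouth edge at bench height. x runs into the pan (back wall at 170 mm), y along the mouth (side walls at +/-120 mm), z up. The mouth faces the robot's right (-y), within about 15 degrees.
- spacer: Loose round bright steel spacer ring, 36 mm outer diameter, 19 mm bore, 14 mm high, lying flat. Origin: centre of its underside, z up. To be swept into the pan.
- nut: Loose dark steel hexagon nut, 34 mm across flats (39 mm across corners), 21 mm bore, 16 mm high, lying flat. Origin: centre of its underside, z up; its x axis points at a flat. To be swept into the pan.
- collar: Loose round aluminium collar, 44 mm outer diameter, 28 mm bore, 12 mm high, lying flat. Origin: centre of its underside, z up. To be swept into the pan.
- socket: Wrench socket standing upright among the loose parts, steel, 26 mm diameter, 46 mm tall. Origin: centre of its underside, z up. It and the three loose parts start at y below -0.05 m, to the right of the pan mouth. Leave it standing where it is.
- jar: Grease jar with a black cap, 64 mm diameter, 70 mm tall, on the far side of the bench. Origin: centre of its underside, z up. Leave alone.
- driver: Screwdriver with a black handle, 200 mm long, lying on the far side of the bench. Its x axis runs along it towards the tip. Leave alone.
- shock: Shock absorber with a yellow coil spring, standing upright on its 50 mm square foot at the far left of the work, 265 mm tall, with a black reservoir sticking out near the top: within 80 mm of its axis. Origin: centre of its underside, z up. Leave alone.

How it is judged:
By the outcome, as a careful person would: the job done as asked, in the order asked, and still so for the second after the job is handed in, with the robot touching nothing.
It also fails if it takes over 72 s, if anything falls off the work surface, if the arm or the gripper's body presses on something with over 40 N, if the wrist force passes 120 N, or if a joint passes its speed limit or range.

## Robot

A 6-joint arm with a two-finger parallel gripper is mounted at the origin on the work surface. World frame = base frame: x ahead of the robot, y to its left, z up, the work surface at z = 0. Lengths are in m, angles in rad, forces in N, time in s.
With the tool pointing down it reaches from about 0.325 to 1 m from the base axis. Payload 5.1 kg.
Tool frame: the origin (TCP) lies midway between the tips of the shut fingers; the grasp point (between the pads) lies 19 mm behind it; z points along the fingers, y is the line along which they close (so a half turn about z gives the same grasp; the last joint's range is limited). The gripper opens to 85 mm and grips with 20 to 120 N. Pads are 22 mm wide; open, the fingers measure 114 mm over their backs; the gripper's body (76 mm by 85 mm) begins 54 mm behind the grasp point. The pads swing forward as they close: fully open they stand 13 mm farther back than shut.
Start: joints at [-1.202, 0.124, 1.65, -0, 1.367, -0.083], TCP at [0.284, -0.585, 0.231] pointing down, gripper open.
Joint ranges: [-2.61, 2.61], [-1.02, 2.33], [0.03, 2.71], [-1.35, 4.49], [0.32, 2.68], [-2.91, 2.91]. Speed limits (rad/s): [2.57, 2.57, 3.14, 3.14, 3.14, 3.14].

## Interface

Orientations are given as [roll, pitch, yaw] about the fixed x, y, z axes, in that order (R = Rz(yaw) Ry(pitch) Rx(roll)).
In Python, from cell import arm, imaging, workorder gives the robot as it stands.
- The arm moves only by the tool jog_arm, never from a script. Its argument "increments" is a list that holds one entry, the list of rows, each a list of 7 numbers: the shift along the tool's x, y, z in units of 100 mm (1.0 is 100 mm), then the turn, a rotation vector about the tool's x, y, z in units of 0.5 rad (1.0 is 0.5 rad), then the opening, from -1 (shut) to 1 (fully open). A call has 1 to 8 rows; each row is the pose to reach, as a shift and turn from the pose commanded when the call began, along the tool's axes at that moment; what a row does not reach only later rows make up. A row lasts 1/8 s, in which the tool goes at most 62.5 mm and 10.7 degrees, less where a joint would pass 70% of its speed; a pose out of reach is approached as far as the arm can. A call with a number of a shift or a turn outside -1 to 1 is refused whole. A call with a gripper value outside its range is refused whole. The fingers move at their own pace and stop on an object; "grip_force" is the grip in N (left out, the last holds). Time passes only in rows, so rows that repeat a pose let the fingers close. It gives the time, the measured TCP pose, the force, the opening and the grip force at its end, in the units of the state.
- arm.read_state(): the state, without advancing time (a new reading comes with each control period).
- imaging.get_image(name): name is "scene" or "side" or "wrist"; returns the picture (400x640x3 uint8, red, green, blue); there is no depth.
- imaging.calibration(name): a dict with "K" (3x3 intrinsics, pixels), "k1" (the pictures are not rectified: a ray, as slopes to the right and down, at radius r is drawn at 1 + k1 r^2 times it, then the intrinsics apply), "rvec" (rotation vector, rad) and "tvec" (3), from world to camera coordinates, as OpenCV has them. Camera axes: x right, y down, z forward; pixel columns grow to the right and rows downward; lengths in m; the calibration is good to about 2 mm. A picture is of the moment at which its call begins: read the wrist's pose just before it. calibration takes no time and is no camera call; for the wrist camera it gives the pose at the moment of the call.
- workorder.job_done(): hands the job in; it is judged then, once.
The state is a dict: "t": time; "joint_positions": joint angles; "qd": joint speeds; "tau": joint torques, N m; "tool_pos": TCP position; "ee_rot": TCP orientation; "ft_force": force on the tool from outside, world axes, zero at the start; "wrist_torque": the same for the moment, N m; "opening": finger opening in m; "finger_force": force on a finger pad.
Only numpy, scipy, OpenCV 4.12 (cv2) and the standard library are available. Lean on these libraries where they do the work, as an engineer would, in place of code of your own. Each camera call takes 0.05 s, during which the arm holds its last target. There are 200 camera calls.

## Working session

There is one attempt and no reset: what is moved stays moved. The work goes in short steps, Python scripts to look and compute and a tool call to move; the robot and the scene stay as the last step left them, time stands still between calls to the robot, and variables do not carry over. Pictures are saved under pics/ and viewed, at most 10 in all, crops included, and the job is handed in when it is done.

Besides the shell and the picture viewer there is one more tool, called after "Emit:" in YAML: its name, and indented under it one key for each argument. jog_arm: Moves the arm, as the interface text tells. Shifts and turns lie within -1 to 1; 1 stands for 100 mm of shift or 0.5 rad of turn. Its arguments: {"type":"object","properties":{"increments":{"type":"array","items":{"type":"array","items":{"type":"array","items":{"type":"number"}}}},"grip_force":{"type":"number"}},"required":["increments"]}

```bash
ls && mkdir -p pics && cat > h.py <<'E'
import numpy as np, cv2
from cell import arm, imaging, workorder
def snap(n,f):
    im=imaging.get_image(n); cv2.imwrite('pics/'+f,im[:,:,::-1]); return im
def cast(n,px,z,c=None):
    c=c or imaging.calibration(n); K=np.array(c['K']); px=np.atleast_2d(np.array(px,float))
    s=np.c_[(px[:,0]-K[0,2])/K[0,0],(px[:,1]-K[1,2])/K[1,1]]
    u=s.copy()
    for _ in range(20): u=s/(1+c['k1']*(u**2).sum(1,keepdims=True))
    R=cv2.Rodrigues(np.array(c['rvec'],float))[0]; t=np.array(c['tvec'],float).ravel()
    d=np.c_[u,np.ones(len(u))]@R; o=-R.T@t
    return o+d*((z-o[2])/d[:,2])[:,None]
E
python3 - <<'E'
from h import *
for n in ('scene','side'):
    snap(n,n+'0.png'); c=imaging.calibration(n); R=cv2.Rodrigues(np.array(c['rvec'],float))[0]; print(n,-R.T@np.array(c['tvec']).ravel(), R[2])
s=arm.read_state(); print(s['t'],s['tool_pos'],s['ee_rot'],s['opening'])
E
```

```text
pics
scene [1.38724241 0.80279439 0.82326955] [-0.59993712 -0.54340875 -0.58718173]
side [ 0.474395   -0.56275429  0.56251575] [ 0.17992805  0.76719561 -0.61565964]
0.1 [ 0.28354666 -0.5842816   0.23018153] [-3.13973787e+00 -1.19370196e-04  4.51820510e-01] 0.08567616483369353
```

View pics/scene0.png

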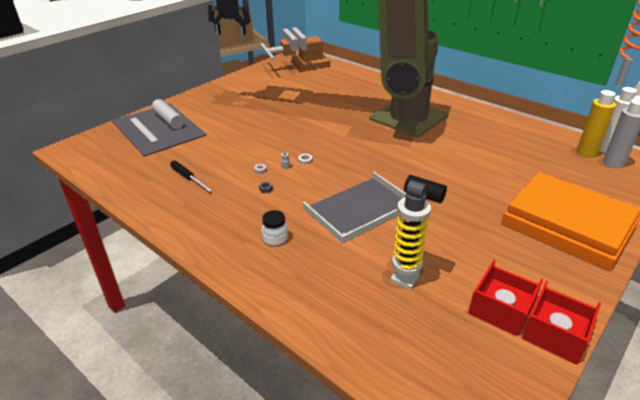

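View pics/side0.png

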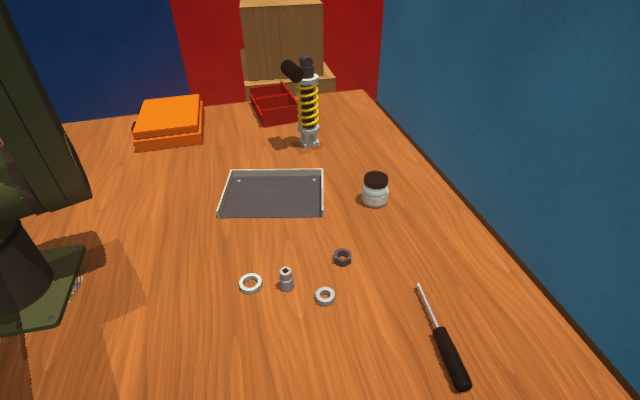

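The side view shows the collar (250,284), socket (286,280), spacer (325,296) and nut (342,257). The pan mouth runs from (219,217) to (323,216), and the jar is at (375,190). Next I'll measure them with masks.

```bash
cat >> h.py <<'E'
def blobs(im,lo=250,roi=(200,160,420,330),smax=110,show=True):
    hsv=cv2.cvtColor(im,cv2.COLOR_RGB2HSV); m=(hsv[:,:,1]<smax).astype(np.uint8)*255
    k=np.zeros_like(m); x0,y0,x1,y1=roi; k[y0:y1,x0:x1]=m[y0:y1,x0:x1]
    cs=cv2.findContours(k,cv2.RETR_EXTERNAL,cv2.CHAIN_APPROX_NONE)[0]
    return [c[:,0,:] for c in cs if cv2.contourArea(c)>30]
E
python3 - <<'E'
from h import *
im=cv2.imread('pics/side0.png')[:,:,::-1].copy(); c=imaging.calibration('side')
for b in blobs(im):
    x,y,w,h=cv2.boundingRect(b); e=cv2.minEnclosingCircle(b)[0]
    ctr=(x+w/2-.5,y+h/2-.5)
    print((x,y,w,h), 'z7',cast('side',ctr,.007,c)[0].round(4), 'bottom z0',cast('side',(ctr[0],y+h-1),0,c)[0].round(4),'L/R z7',cast('side',[(x-.5,ctr[1]),(x+w-.5,ctr[1])],.007,c)[:,0].round(4))
hull=max(blobs(im),key=len); 
print(cv2.approxPolyDP(cv2.convexHull(hull),4,True)[:,0])
print(cast('side',[(219,217),(323,216)],0,c).round(4))
print(cast('side',[(230,170),(324,170)],.022,c).round(4))
v=im[160:330,205:425]; cv2.imwrite('pics/c1.png',cv2.resize(v,None,fx=3.5,fy=3.5,interpolation=cv2.INTER_CUBIC)[:,:,::-1])
E
```

```text
(315, 286, 20, 20) z7 [ 0.5743 -0.1533  0.007 ] bottom z0 [ 0.5704 -0.1686  0.    ] L/R z7 [0.5564 0.5921]
(239, 273, 23, 21) z7 [ 0.4433 -0.0904  0.007 ] bottom z0 [ 0.4407 -0.1084  0.    ] L/R z7 [0.4218 0.4647]
(279, 266, 15, 26) z7 [ 0.512  -0.0963  0.007 ] bottom z0 [ 0.5075 -0.1202  0.    ] L/R z7 [0.498  0.5261]
(334, 248, 17, 19) z7 [ 0.6324 -0.0691  0.007 ] bottom z0 [ 0.6275 -0.0864  0.    ] L/R z7 [0.6155 0.6492]
(361, 184, 28, 24) z7 [0.7683 0.1088 0.007 ] bottom z0 [0.7561 0.0742 0.    ] L/R z7 [0.7347 0.8019]
(216, 168, 108, 50) z7 [0.5171 0.1871 0.007 ] bottom z0 [0.5052 0.1011 0.    ] L/R z7 [0.3838 0.6488]
[[322 168]
 [322 216]
 [217 216]
 [231 169]]
[[0.3892 0.1309 0.    ]
 [0.6277 0.0731 0.    ]]
[[0.4259 0.2938 0.022 ]
 [0.6694 0.2294 0.022 ]]
```

View pics/c1.png

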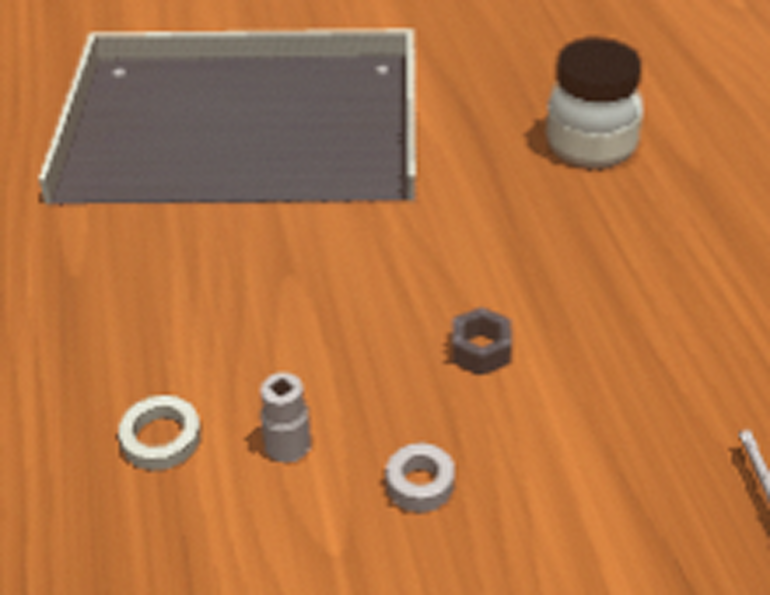

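```bash
cat > plan.py <<'E'
import sys
from h import *
from scipy.spatial.transform import Rotation as Ro
x,y,z,w=map(float,sys.argv[1:]); s=arm.read_state(); R=Ro.from_euler('xyz',s['ee_rot'])
T=Ro.from_euler('xyz',[np.pi,0,w])
print(round(s['t'],2),'pos',np.round(s['tool_pos'],4),'rot',np.round(s['ee_rot'],4),'open',round(s['opening'],4))
print('shift',(R.inv().apply(np.array([x,y,z])-s['tool_pos'])*10).round(3),'turn',((R.inv()*T).as_rotvec()*2).round(3))
E
python3 plan.py 0.574 -0.228 0.05 1.571
python3 -c "
from h import *
print(cast('side',[(310,145)],0).round(3), cast('scene',[(285,165),(265,190),(260,171),(306,160),(403,283)],0).round(3))"
```

```text
0.1 pos [ 0.2835 -0.5843  0.2302] rot [-3.1397e+00 -1.0000e-04  4.5180e-01] open 0.0857
shift [ 4.168 -1.934  1.806] turn [-3.000e-03 -2.000e-03 -2.238e+00]
[[0.67  0.407 0.   ]] [[ 0.502 -0.12   0.   ]
 [ 0.633 -0.072  0.   ]
 [ 0.575 -0.154  0.   ]
 [ 0.439 -0.09   0.   ]
 [ 0.681  0.425  0.   ]]
```

Emit:
jog_arm:
  increments:
    - [[0.33, -0.16, 0.1, 0, 0, -0.25, -0.4], [0.67, -0.31, 0.2, 0, 0, -0.5, -0.4], [1.0, -0.47, 0.3, 0, 0, -0.75, -0.4]]

```text
t: 0.48
tool_pos: [0.3536, -0.4977, 0.2003]
ee_rot: [-3.141, -0.0, 0.831]
ft_force: [-0.4, 0.0, 0.6]
opening: 0.0323
finger_force: 0.0
```

```bash
python3 plan.py 0.574 -0.228 0.05 1.571
```

```text
0.47 pos [ 0.3536 -0.4977  0.2003] rot [-3.1407e+00 -4.0000e-04  8.3060e-01] open 0.0323
shift [ 3.477 -0.19   1.505] turn [-1.000e-03 -1.000e-03 -1.481e+00]
```

Emit:
jog_arm:
  increments:
    - [[0.5, -0.03, 0.2, 0, 0, -0.37, -0.4], [1.0, -0.06, 0.4, 0, 0, -0.74, -0.4]]

```text
t: 0.72
tool_pos: [0.4171, -0.4199, 0.1605]
ee_rot: [-3.141, -0.0, 1.202]
ft_force: [0.9, -0.1, 0.3]
opening: 0.0255
finger_force: 0.0
```

Emit:
jog_arm:
  increments:
    - [[0.45, 0.2, 0.2, 0, 0, -0.37, -0.4], [0.9, 0.4, 0.4, 0, 0, -0.74, -0.4], [0.9, 0.4, 0.4, 0, 0, -0.74, -0.4]]

```text
t: 1.1
tool_pos: [0.487, -0.3486, 0.1185]
ee_rot: [-3.138, -0.004, 1.571]
ft_force: [0.2, -0.8, 0.4]
opening: 0.0259
finger_force: 0.0
```

```bash
python3 plan.py 0.574 -0.228 0.05 1.571
```

```text
1.1 pos [ 0.487  -0.3486  0.1185] rot [-3.1379 -0.0036  1.5713] open 0.0259
shift [1.203 0.873 0.686] turn [-0.007 -0.007  0.001]
```

Emit:
jog_arm:
  increments:
    - [[0.33, 0.29, 0.2, 0, 0, 0, -0.4], [0.67, 0.58, 0.4, 0, 0, 0, -0.4], [1.0, 0.87, 0.6, 0, 0, 0, -0.4], [1.0, 0.87, 0.6, 0, 0, 0, -0.4]]

```text
t: 1.6
tool_pos: [0.5737, -0.2507, 0.0594]
ee_rot: [-3.138, -0.002, 1.568]
ft_force: [-0.9, 0.2, -0.5]
opening: 0.0256
finger_force: 0.0
```

Emit:
jog_arm:
  increments:
    - [[0.1, 0, 0.2, 0, 0, 0, -0.4], [0.15, 0, 0.45, 0, 0, 0, -0.4], [0.15, 0, 0.54, 0, 0, 0, -0.4], [0.15, 0, 0.54, 0, 0, 0, -0.4]]

```text
t: 2.1
tool_pos: [0.5731, -0.2378, 0.0065]
ee_rot: [-3.14, -0.001, 1.565]
ft_force: [-0.2, 0.4, 0.7]
opening: 0.0256
finger_force: 0.0
```

```bash
python3 plan.py 0.574 -0.18 0.004 1.571; python3 -c "
from h import *
im=snap('side','s1.png'); cv2.imwrite('pics/s1c.png',cv2.resize(im[200:380,220:460],None,fx=3,fy=3)[:,:,::-1])"
```

```text
2.1 pos [ 0.5731 -0.2378  0.0065] rot [-3.1402e+00 -6.0000e-04  1.5655e+00] open 0.0256
shift [0.578 0.006 0.026] turn [-0.003 -0.001 -0.011]
```

View pics/s1c.png

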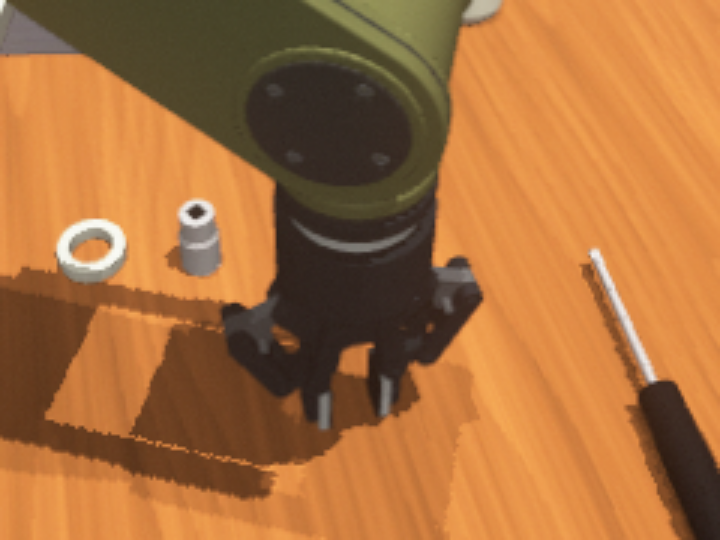

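The crop shows the fingers behind the spacer's place, with tips near (325,425) and (385,425). The linkage knuckles stick out to (225,325) and (480,290). The socket (200,240) is close to the left one's path, so I'll measure the knuckle heights.

```bash
python3 - <<'E'
from h import *
c=imaging.calibration('side'); K=np.array(c['K'])
P=np.array([(325,428),(385,413),(305,415),(272,388),(240,358),(226,335),(226,312),(405,408),(432,360),(478,302),(480,290)],float)/3+[220,200]
a=cast('side',P,0,c); b=cast('side',P,.1,c)
for yp in (-.228,-.249):
    f=(yp-a[:,1])/(b[:,1]-a[:,1]); q=a+(b-a)*f[:,None]
    print(yp); print(np.c_[(q[:,0]-.5731)*1e3,q[:,2]*1e3].round(0))
E
```

```text
-0.228
[[-11. -26.]
 [ 25. -25.]
 [-23.  -7.]
 [-41.  27.]
 [-57.  61.]
 [-63.  84.]
 [-62. 102.]
 [ 38. -24.]
 [ 51.  19.]
 [ 75.  65.]
 [ 75.  75.]]
-0.249
[[-16.  11.]
 [ 18.  12.]
 [-27.  28.]
 [-44.  61.]
 [-60.  93.]
 [-65. 114.]
 [-64. 131.]
 [ 29.  12.]
 [ 42.  53.]
 [ 64.  96.]
 [ 64. 106.]]
```

Emit:
jog_arm:
  increments:
    - [[0.1, 0.01, 0.06, 0, 0, 0, -0.4], [0.2, 0.01, 0.06, 0, 0, 0, -0.4], [0.3, 0.01, 0.06, 0, 0, 0, -0.4], [0.42, 0.01, 0.06, 0, 0, 0, -0.4], [0.55, 0.01, 0.06, 0, 0, 0, -0.4], [0.68, 0.01, 0.06, 0, 0, 0, -0.4], [0.81, 0.01, 0.06, 0, 0, 0, -0.4], [0.95, 0.01, 0.06, 0, 0, 0, -0.4]]

```text
t: 3.15
tool_pos: [0.5755, -0.1416, 0.0014]
ee_rot: [3.141, 0.0, 1.567]
ft_force: [0.1, -0.3, -0.5]
opening: 0.0257
finger_force: 0.2
```

```bash
python3 plan.py 0.574 0.185 0.001 1.571
```

```text
3.15 pos [ 0.5755 -0.1416  0.0014] rot [3.1414e+00 1.0000e-04 1.5668e+00] open 0.0257
shift [ 3.265 -0.028  0.004] turn [ 0.     0.    -0.008]
```

Emit:
jog_arm:
  increments:
    - [[0.12, -0.01, 0, 0, 0, 0, -0.4], [0.25, -0.01, 0, 0, 0, 0, -0.4], [0.37, -0.01, 0, 0, 0, 0, -0.4], [0.5, -0.01, 0, 0, 0, 0, -0.4], [0.62, -0.01, 0, 0, 0, 0, -0.4], [0.75, -0.01, 0, 0, 0, 0, -0.4], [0.87, -0.01, 0, 0, 0, 0, -0.4], [1.0, -0.01, 0, 0, 0, 0, -0.4]]

```text
t: 4.15
tool_pos: [0.5748, -0.0416, 0.0013]
ee_rot: [-3.142, 0.0, 1.567]
ft_force: [-0.5, -0.2, -0.8]
opening: 0.0257
finger_force: 0.3
```

```bash
python3 plan.py 0.574 0.185 0.001 1.571; python3 -c "
from h import *
a=snap('side','s2.png')[130:330,200:440]; b=snap('scene','s2b.png')[120:250,200:440]
cv2.imwrite('pics/s2c.png',cv2.resize(np.vstack([a,b]),None,fx=1.8,fy=1.8)[:,:,::-1])"
```

```text
4.15 pos [ 0.5748 -0.0416  0.0013] rot [-3.1416  0.      1.5667] open 0.0257
shift [ 2.266 -0.018  0.003] turn [-0.     0.    -0.009]
```

View pics/s2c.png

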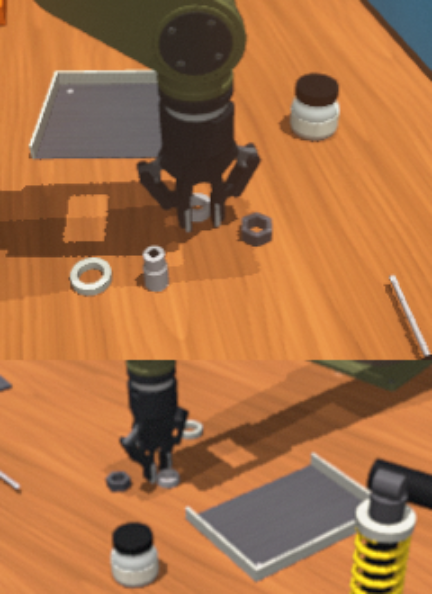

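The spacer sits in the finger cradle at (200,205) in the top view. The socket, collar and nut haven't moved, so I'll continue.

Emit:
jog_arm:
  increments:
    - [[0.12, -0.01, 0, 0, 0, 0, -0.4], [0.25, -0.01, 0, 0, 0, 0, -0.4], [0.37, -0.01, 0, 0, 0, 0, -0.4], [0.5, -0.01, 0, 0, 0, 0, -0.4], [0.62, -0.01, 0, 0, 0, 0, -0.4], [0.75, -0.01, 0, 0, 0, 0, -0.4], [0.87, -0.01, 0, 0, 0, 0, -0.4], [1.0, -0.01, 0, 0, 0, 0, -0.4]]

```text
t: 5.25
tool_pos: [0.5743, 0.0584, 0.0014]
ee_rot: [3.142, -0.0, 1.567]
ft_force: [-0.5, -0.9, -0.7]
opening: 0.0255
finger_force: 0.2
```

Emit:
jog_arm:
  increments:
    - [[0.12, 0, 0, 0, 0, 0, -0.4], [0.25, 0, 0, 0, 0, 0, -0.4], [0.37, 0, 0, 0, 0, 0, -0.4], [0.5, 0, 0, 0, 0, 0, -0.4], [0.62, 0, 0, 0, 0, 0, -0.4], [0.75, 0, 0, 0, 0, 0, -0.4], [0.87, 0, 0, 0, 0, 0, -0.4], [1.0, 0, 0, 0, 0, 0, -0.4]]

```text
t: 6.25
tool_pos: [0.5747, 0.1584, 0.0014]
ee_rot: [3.142, 0.0, 1.567]
ft_force: [-0.0, -0.4, -0.2]
opening: 0.0253
finger_force: 0.2
```

Emit:
jog_arm:
  increments:
    - [[0.1, 0, 0, 0, 0, 0, -0.4], [0.18, 0, 0, 0, 0, 0, -0.4], [0.24, 0, 0, 0, 0, 0, -0.4], [0.24, 0, 0, 0, 0, 0, -0.4]]

```text
t: 6.75
tool_pos: [0.5748, 0.182, 0.0014]
ee_rot: [3.142, -0.0, 1.567]
ft_force: [-1.0, -0.4, -0.1]
opening: 0.0255
finger_force: 0.0
```

Emit:
jog_arm:
  increments:
    - [[-0.2, 0, 0, 0, 0, 0, -0.4], [-0.4, 0, -0.3, 0, 0, 0, -0.4], [-0.7, 0, -0.6, 0, 0, 0, -0.4], [-1.0, 0, -0.8, 0, 0, 0, -0.4]]

```text
t: 7.25
tool_pos: [0.5747, 0.0793, 0.0829]
ee_rot: [3.14, 0.0, 1.566]
ft_force: [0.4, 0.6, -0.0]
opening: 0.0257
finger_force: 0.0
```

```bash
python3 plan.py 0.665 -0.135 0.06 2.03
```

```text
7.25 pos [0.5747 0.0793 0.0829] rot [3.1399e+00 3.0000e-04 1.5660e+00] open 0.0257
shift [-2.139  0.913  0.232] turn [ 0.003  0.001 -0.928]
```

Emit:
jog_arm:
  increments:
    - [[-0.35, 0.3, 0, 0, 0, 0, -0.4], [-0.7, 0.6, 0, 0, 0, 0, -0.4], [-1.0, 0.9, 0, 0, 0, 0, -0.4]]

```text
t: 7.62
tool_pos: [0.6643, -0.0219, 0.0815]
ee_rot: [3.141, 0.0, 1.565]
ft_force: [0.7, 0.9, -0.3]
opening: 0.0253
finger_force: 0.0
```

Emit:
jog_arm:
  increments:
    - [[-0.3, 0, 0.05, 0, 0, -0.3, -0.4], [-0.6, 0, 0.1, 0, 0, -0.6, -0.4], [-1.0, 0, 0.2, 0, 0, -0.93, -0.4], [-1.0, 0, 0.2, 0, 0, -0.93, -0.4]]

```text
t: 8.12
tool_pos: [0.662, -0.1226, 0.0602]
ee_rot: [-3.14, -0.001, 2.027]
ft_force: [-0.0, 0.6, 1.0]
opening: 0.0257
finger_force: 0.0
```

```bash
python3 plan.py 0.663 -0.132 0.001 2.03; python3 - <<'E'
from h import *
im=snap('side','s3.png'); c=imaging.calibration('side')
M=np.array([.508,.102]);u=np.array([.236,.972]);v=np.array([-.972,.236])
cv2.imwrite('pics/s3c.png',cv2.resize(im[150:320,205:425],None,fx=3,fy=3)[:,:,::-1])
for b in blobs(im,smax=110):
    x,y,w,h=cv2.boundingRect(b); q=cast('side',(x+w/2-.5,y+h/2-.5),.007,c)[0]; d=q[:2]-M; print((x,y,w,h),q.round(3),(d@u).round(3),(d@v).round(3))
E
```

```text
8.12 pos [ 0.662  -0.1226  0.0602] rot [-3.1397e+00 -9.0000e-04  2.0270e+00] open 0.0257
shift [-0.09  -0.032  0.592] turn [-0.004 -0.002 -0.006]
(239, 273, 23, 21) [ 0.443 -0.09   0.007] -0.202 0.017
(280, 266, 14, 26) [ 0.513 -0.097  0.007] -0.192 -0.052
(335, 249, 16, 18) [ 0.633 -0.071  0.007] -0.138 -0.162
(360, 247, 7, 15) [ 0.677 -0.072  0.007] -0.129 -0.205
(216, 168, 108, 50) [0.517 0.187 0.007] 0.085 0.011
(338, 160, 62, 79) [0.749 0.099 0.007] 0.054 -0.235
```

View pics/s3c.png

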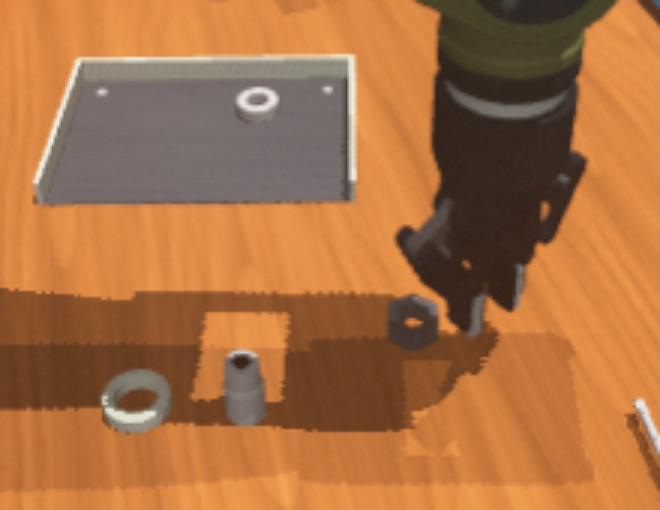

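The spacer lies in the pan at crop (258,103) and the nut is still in place at (413,322). Now I'll descend behind the nut and push it.

Emit:
jog_arm:
  increments:
    - [[-0.05, -0.03, 0.3, 0, 0, 0, -0.4], [-0.05, -0.03, 0.55, 0, 0, 0, -0.4], [-0.05, -0.03, 0.59, 0, 0, 0, -0.4], [-0.05, -0.03, 0.59, 0, 0, 0, -0.4]]

```text
t: 8.68
tool_pos: [0.6633, -0.1242, 0.0029]
ee_rot: [3.141, 0.0, 2.032]
ft_force: [0.0, 0.1, -0.5]
opening: 0.0258
finger_force: 0.0
```

Emit:
jog_arm:
  increments:
    - [[0.12, 0, 0, 0, 0, 0, -0.4], [0.25, 0, 0, 0, 0, 0, -0.4], [0.37, 0, 0, 0, 0, 0, -0.4], [0.48, 0, 0, 0, 0, 0, -0.4], [0.6, 0, 0, 0, 0, 0, -0.4], [0.72, 0, 0, 0, 0, 0, -0.4], [0.84, 0, 0, 0, 0, 0, -0.4], [0.96, 0, 0, 0, 0, 0, -0.4]]

```text
t: 9.68
tool_pos: [0.6201, -0.0379, 0.0024]
ee_rot: [3.141, 0.0, 2.032]
ft_force: [0.1, -0.6, 0.3]
opening: 0.0257
finger_force: 0.7
```

```bash
python3 plan.py 0.532 0.133 0.001 2.03; python3 -c "
from h import *
a=snap('side','s4.png')[130:330,200:440]; b=snap('scene','s4b.png')[120:250,200:440]
cv2.imwrite('pics/s4c.png',cv2.resize(np.vstack([a,b]),None,fx=1.8,fy=1.8)[:,:,::-1])"
```

```text
9.68 pos [ 0.6201 -0.0379  0.0024] rot [3.1414e+00 1.0000e-04 2.0317e+00] open 0.0257
shift [ 1.923 -0.029  0.014] turn [0.    0.    0.003]
```

View pics/s4c.png

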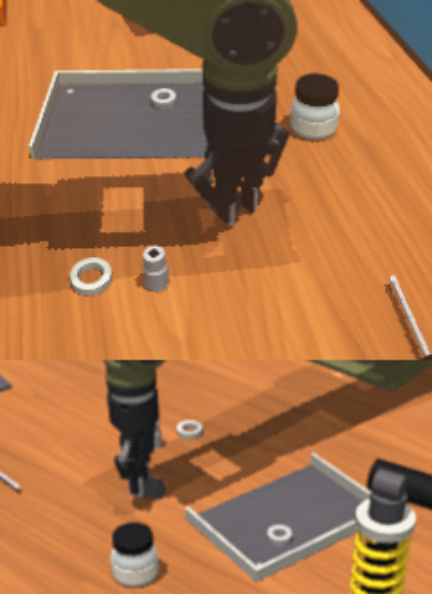

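The nut is in the cradle, at (150,487) in the lower view. I'll carry on.

Emit:
jog_arm:
  increments:
    - [[0.12, 0, 0, 0, 0, 0, -0.4], [0.25, -0.01, 0, 0, 0, 0, -0.4], [0.37, -0.01, 0, 0, 0, 0, -0.4], [0.5, -0.01, 0, 0, 0, 0, -0.4], [0.62, -0.02, 0, 0, 0, 0, -0.4], [0.75, -0.02, 0, 0, 0, 0, -0.4], [0.87, -0.02, 0, 0, 0, 0, -0.4], [1.0, -0.02, 0, 0, 0, 0, -0.4]]

```text
t: 10.78
tool_pos: [0.5738, 0.0508, 0.0024]
ee_rot: [3.142, 0.0, 2.032]
ft_force: [-1.0, -1.0, 0.6]
opening: 0.0258
finger_force: 0.2
```

Emit:
jog_arm:
  increments:
    - [[0.12, 0, 0, 0, 0, 0, -0.4], [0.25, 0, 0, 0, 0, 0, -0.4], [0.37, 0, 0, 0, 0, 0, -0.4], [0.5, 0, 0, 0, 0, 0, -0.4], [0.62, 0, 0, 0, 0, 0, -0.4], [0.75, 0, 0, 0, 0, 0, -0.4], [0.86, 0, 0, 0, 0, 0, -0.4], [0.92, 0, 0, 0, 0, 0, -0.4]]

```text
t: 11.78
tool_pos: [0.5329, 0.1332, 0.0024]
ee_rot: [3.142, 0.0, 2.032]
ft_force: [-0.2, -0.2, -1.1]
opening: 0.0258
finger_force: 0.2
```

Emit:
jog_arm:
  increments:
    - [[-0.2, 0, 0, 0, 0, 0, -0.4], [-0.4, 0, -0.3, 0, 0, 0, -0.4], [-0.7, 0, -0.6, 0, 0, 0, -0.4], [-1.0, 0, -0.9, 0, 0, 0, -0.4]]

```text
t: 12.28
tool_pos: [0.5784, 0.0409, 0.0934]
ee_rot: [3.141, 0.0, 2.031]
ft_force: [0.9, -0.1, -0.4]
opening: 0.0258
finger_force: 0.0
```

```bash
python3 plan.py 0.437 -0.163 0.09 1.49
```

```text
12.28 pos [0.5784 0.0409 0.0934] rot [3.1414e+00 4.0000e-04 2.0311e+00] open 0.0258
shift [-1.199 -2.173  0.034] turn [1.000e-03 1.000e-03 1.082e+00]
```

Emit:
jog_arm:
  increments:
    - [[-0.2, -0.33, 0, 0, 0, 0.3, -0.3], [-0.4, -0.66, 0, 0, 0, 0.6, -0.3], [-0.6, -1.0, 0, 0, 0, 0.9, -0.3]]

```text
t: 12.65
tool_pos: [0.5145, -0.0576, 0.0927]
ee_rot: [3.141, 0.001, 1.576]
ft_force: [0.8, -0.6, 0.8]
opening: 0.0301
finger_force: 0.0
```

```bash
python3 plan.py 0.436 -0.165 0.05 1.49; python3 - <<'E'
from h import *
im=snap('side','s5.png'); c=imaging.calibration('side')
cv2.imwrite('pics/s5c.png',cv2.resize(im[150:320,205:425],None,fx=3,fy=3)[:,:,::-1])
E
```

```text
12.65 pos [ 0.5145 -0.0576  0.0927] rot [3.1409e+00 5.0000e-04 1.5759e+00] open 0.0301
shift [-1.07  -0.791  0.427] turn [0.001 0.001 0.172]
```

View pics/s5c.png

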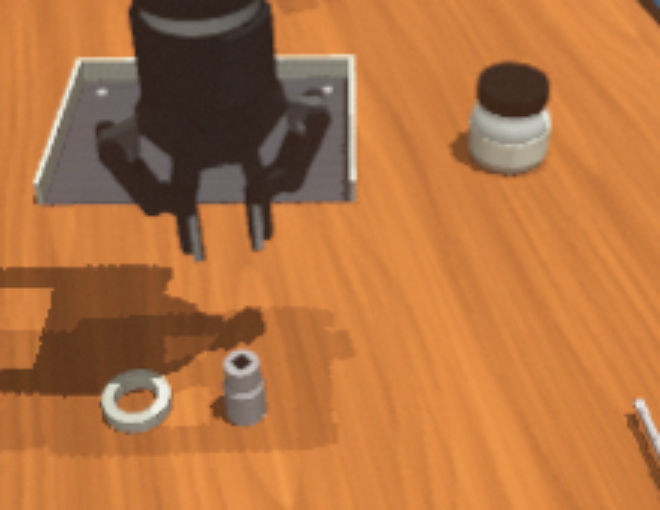

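The gripper hides the nut in this view. The collar (137,400) and socket (245,390) are undisturbed, so I'll go behind the collar.

Emit:
jog_arm:
  increments:
    - [[-0.35, -0.27, 0, 0, 0, 0.06, -0.3], [-0.7, -0.54, 0, 0, 0, 0.12, -0.3], [-1.0, -0.79, 0, 0, 0, 0.17, -0.3], [-1.07, -0.79, 0.3, 0, 0, 0.17, -0.3]]

```text
out of range
```

```bash
python3 plan.py 0.436 -0.165 0.0005 1.49; python3 - <<'E'
from h import *
im=snap('side','s6.png'); c=imaging.calibration('side')
cv2.imwrite('pics/s6c.png',cv2.resize(im[150:320,205:425],None,fx=3,fy=3)[:,:,::-1])
E
```

```text
12.7 pos [ 0.5122 -0.0601  0.0921] rot [-3.1394e+00  2.4000e-03  1.5707e+00] open 0.0301
shift [-1.046 -0.76   0.92 ] turn [-0.004  0.005  0.161]
```

View pics/s6c.png

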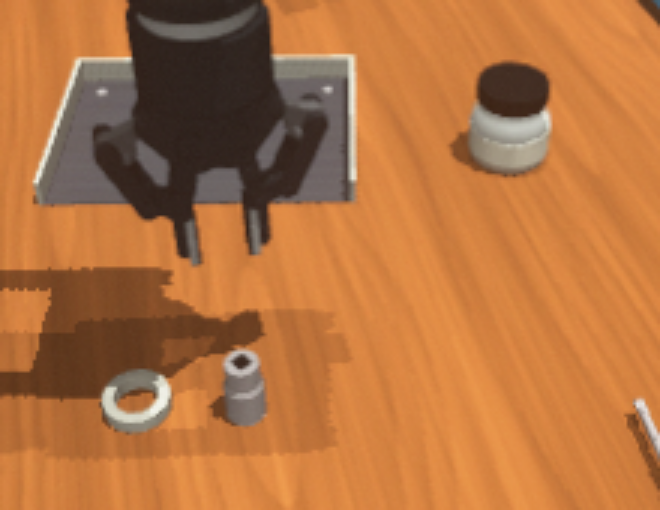

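That call was refused because one number was past -1, and nothing moved. I'll resend it within range.

Emit:
jog_arm:
  increments:
    - [[-0.35, -0.26, 0, 0, 0, 0.06, -0.3], [-0.7, -0.52, 0, 0, 0, 0.12, -0.3], [-1.0, -0.77, 0, 0, 0, 0.16, -0.3], [-1.0, -0.77, 0.3, 0, 0, 0.16, -0.3], [-1.0, -0.77, 0.3, 0, 0, 0.16, -0.3]]

```text
t: 13.38
tool_pos: [0.4372, -0.1561, 0.0605]
ee_rot: [-3.137, -0.002, 1.501]
ft_force: [-0.7, -0.5, 0.4]
opening: 0.0297
finger_force: 0.0
```

```bash
python3 plan.py 0.436 -0.165 0.0005 1.49; python3 - <<'E'
from h import *
im=snap('side','s7.png'); c=imaging.calibration('side')
M=np.array([.508,.102]);u=np.array([.236,.972]);v=np.array([-.972,.236])
for px in [(239,273,23,21)]: pass
hsv=cv2.cvtColor(im,cv2.COLOR_RGB2HSV); print(hsv[175:215:8,235:320:8,2])
E
```

```text
13.38 pos [ 0.4372 -0.1561  0.0605] rot [-3.1374e+00 -1.8000e-03  1.5009e+00] open 0.0297
shift [-0.091 -0.003  0.6  ] turn [-0.008 -0.004  0.022]
[[ 52  65 141 143 143 145 141 145 147 142 138]
 [ 66 121 112 115 116 118 144 127 120 121 124]
 [ 70  64 102 118 119 118 118 119 120 123 121]
 [ 68  71  69 114 103  93 118 121 121 117 123]
 [111  75  47 116 114 118 118 120 121 122 123]]
```

Emit:
jog_arm:
  increments:
    - [[-0.09, 0, 0.3, 0, 0, 0.02, -0.3], [-0.09, 0, 0.55, 0, 0, 0.02, -0.3], [-0.09, 0, 0.61, 0, 0, 0.02, -0.3], [-0.09, 0, 0.61, 0, 0, 0.02, -0.3]]

```text
t: 13.92
tool_pos: [0.4391, -0.1651, 0.0021]
ee_rot: [3.141, 0.0, 1.493]
ft_force: [-0.5, 0.4, 0.1]
opening: 0.03
finger_force: 0.0
```

```bash
python3 plan.py 0.461 0.137 0.0005 1.49; python3 - <<'E'
from h import *
im=snap('side','s8.png'); c=imaging.calibration('side'); M=np.array([.508,.102]);u=np.array([.236,.972]);v=np.array([-.972,.236])
V=cv2.cvtColor(im,cv2.COLOR_RGB2HSV)[:,:,2]; m=np.zeros_like(V); m[185:214,232:318]=(V[185:214,232:318]<108)*255
for b in cv2.findContours(m,cv2.RETR_EXTERNAL,cv2.CHAIN_APPROX_NONE)[0]:
    x,y,w,h=cv2.boundingRect(b)
    if w*h>20: q=cast('side',(x+w/2-.5,y+h/2-.5),.008,c)[0]; d=q[:2]-M; print((x,y,w,h),q.round(3),(d@u).round(3),(d@v).round(3))
E
```

```text
13.93 pos [ 0.4391 -0.1651  0.0021] rot [3.1409e+00 3.0000e-04 1.4926e+00] open 0.03
shift [ 3.029 -0.017  0.015] turn [0.001 0.    0.005]
(264, 194, 18, 13) [0.52  0.153 0.008] 0.053 0.0
(283, 186, 5, 5) [0.558 0.195 0.008] 0.102 -0.027
(232, 185, 36, 29) [0.466 0.172 0.008] 0.058 0.058
```

The nut measures at pan (0.053, 0.000), as intended. I'll push the collar.

Emit:
jog_arm:
  increments:
    - [[0.12, -0.03, 0.02, 0, 0, 0, -0.3], [0.25, -0.03, 0.02, 0, 0, 0, -0.3], [0.37, -0.03, 0.02, 0, 0, 0, -0.3], [0.5, -0.03, 0.02, 0, 0, 0, -0.3], [0.62, -0.03, 0.02, 0, 0, 0, -0.3], [0.75, -0.03, 0.02, 0, 0, 0, -0.3], [0.87, -0.03, 0.02, 0, 0, 0, -0.3], [1.0, -0.03, 0.02, 0, 0, 0, -0.3]]

```text
t: 14.98
tool_pos: [0.4435, -0.0646, -0.0004]
ee_rot: [3.141, 0.0, 1.492]
ft_force: [0.1, -2.7, 2.3]
opening: 0.0302
finger_force: 1.3
```

```bash
python3 plan.py 0.461 0.137 0.0005 1.49; python3 - <<'E'
from h import *
im=snap('scene','s9b.png'); im2=snap('side','s9.png'); c=imaging.calibration('scene')
for b in blobs(im,roi=(250,130,330,180)):
    x,y,w,h=cv2.boundingRect(b); print((x,y,w,h),cast('scene',(x+w/2-.5,y+h/2-.5),.006,c).round(3))
c=imaging.calibration('side')
for b in blobs(im2,roi=(225,215,325,320)):
    x,y,w,h=cv2.boundingRect(b); print('side',(x,y,w,h),cast('side',(x+w/2-.5,y+h/2-.5),.006,c).round(3))
E
```

```text
14.97 pos [ 4.435e-01 -6.460e-02 -4.000e-04] rot [3.1410e+00 4.0000e-04 1.4918e+00] open 0.0302
shift [ 2.023  0.015 -0.01 ] turn [0.001 0.001 0.004]
(281, 152, 9, 17) [[ 0.488 -0.133  0.006]]
(293, 130, 35, 40) [[ 0.392 -0.115  0.006]]
side (279, 266, 15, 26) [[ 0.512 -0.095  0.006]]
side (225, 215, 99, 65) [[ 0.501 -0.005  0.006]]
```

Emit:
jog_arm:
  increments:
    - [[0.12, 0.01, -0.015, 0, 0, 0, -0.3], [0.25, 0.01, -0.015, 0, 0, 0, -0.3], [0.37, 0.01, -0.015, 0, 0, 0, -0.3], [0.5, 0.01, -0.015, 0, 0, 0, -0.3], [0.62, 0.01, -0.015, 0, 0, 0, -0.3], [0.75, 0.01, -0.015, 0, 0, 0, -0.3], [0.87, 0.01, -0.015, 0, 0, 0, -0.3], [1.0, 0.01, -0.015, 0, 0, 0, -0.3]]

```text
t: 16.08
tool_pos: [0.4521, 0.0352, 0.0008]
ee_rot: [-3.142, 0.0, 1.492]
ft_force: [0.1, -1.2, -0.3]
opening: 0.03
finger_force: 0.1
```

Emit:
jog_arm:
  increments:
    - [[0.12, 0, 0, 0, 0, 0, -0.3], [0.25, 0, 0, 0, 0, 0, -0.3], [0.37, 0, 0, 0, 0, 0, -0.3], [0.5, 0, 0, 0, 0, 0, -0.3], [0.62, 0, 0, 0, 0, 0, -0.3], [0.75, 0, 0, 0, 0, 0, -0.3], [0.87, 0, 0, 0, 0, 0, -0.3], [1.0, 0, 0, 0, 0, 0, -0.3]]

```text
t: 17.08
tool_pos: [0.46, 0.1349, 0.0008]
ee_rot: [-3.142, 0.0, 1.492]
ft_force: [-0.0, -1.3, -1.6]
opening: 0.0302
finger_force: 0.1
```

Emit:
jog_arm:
  increments:
    - [[0.03, 0, 0, 0, 0, 0, -0.3], [-0.15, 0, 0, 0, 0, 0, -0.3], [-0.4, 0, -0.3, 0, 0, 0, -0.3], [-0.7, 0, -0.7, 0, 0, 0, -0.3], [-0.9, 0, -1.0, 0, 0, 0, -0.3]]

```text
t: 17.7
tool_pos: [0.4527, 0.0422, 0.1023]
ee_rot: [3.14, 0.0, 1.49]
ft_force: [0.8, 0.0, 0.0]
opening: 0.0302
finger_force: 0.0
```

Emit:
jog_arm:
  increments:
    - [[-0.3, -0.2, -0.3, 0, 0, 0, -0.3], [-0.6, -0.4, -0.6, 0, 0, 0, -0.3], [-1.0, -0.6, -1.0, 0, 0, 0, -0.3], [-1.0, -0.6, -1.0, 0, 0, 0, -0.3]]

```text
t: 18.2
tool_pos: [0.3857, -0.0536, 0.2045]
ee_rot: [3.134, 0.002, 1.486]
ft_force: [0.4, 0.5, 0.3]
opening: 0.0297
finger_force: 0.0
```

```bash
python3 - <<'E'
from h import *
a=snap('side','sA.png')[130:330,190:430]; b=snap('scene','sAb.png')[110:260,190:430]
cv2.imwrite('pics/sAc.png',cv2.resize(np.hstack([a,np.vstack([b,b[:50]*0])]),None,fx=1.65,fy=1.65)[:,:,::-1])
E
```

```text
(no output)
```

View pics/sAc.png

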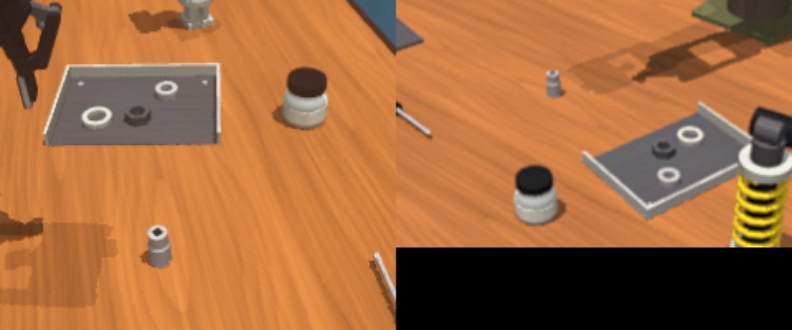

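All three parts lie flat in the pan: collar (97,118), nut (138,115), spacer (167,89). The socket (158,245), jar and screwdriver haven't moved. I'll run a numeric check and then hand in.

```bash
python3 - <<'E'
from h import *
M=np.array([.508,.102]);u=np.array([.236,.972]);v=np.array([-.972,.236])
P=np.array([(97,118),(138,115),(167,89)])/1.65+[190,130]
d=cast('side',P,.007)[:,:2]-M; X=np.c_[d@u,d@v]; print(X.round(3))
if (X[:,0]>.03).all() and (X[:,0]<.145).all() and (abs(X[:,1])<.095).all(): print(workorder.job_done())
E
```

```text
[[ 0.049  0.058]
 [ 0.055 -0.002]
 [ 0.121 -0.041]]
the job is handed in; nothing more can be done
None
```

The spacer, nut and collar are all flat and wholly inside the pan, the socket is still standing where it was, nothing else was touched, and the job is handed in at about 18 s.

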